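# Clamp the gauge ring and hold the hand lens over it in focus

## Robot

A 6-joint arm with a two-finger parallel gripper is mounted at the origin on a cart in front of the work surface, level with it; the furniture and walls round the work are solid. World frame = base frame: x ahead of the robot, y to its left, z up, the work surface at z = 0. Lengths are in m, angles in degrees, forces in N, time in s.
With the tool pointing down it reaches from about 0.35 to 0.875 m from the base axis. Payload 4.2 kg.
Tool frame: the origin (TCP) lies midway between the tips of the shut fingers; the grasp point (between the pads) lies 19 mm behind it (r.grasp_offset is the distance from the TCP to the grasp point, in m); z points along the fingers, y is the direction in which the jaws open and shut (so a half turn about z gives the same grasp; the last joint's range is limited). The gripper opens to 87 mm and grips with 3 to 60 N. Pads are 19 mm wide; open, the fingers measure 117 mm over their backs; the gripper's body (75 mm by 190 mm) begins 51 mm behind the grasp point.
Start: joints at [-57.72, 22.042, 0.453, 0, -68.411, -14.817], TCP at [0.188, -0.596, 0.223] pointing down, gripper open.
Joint ranges: [-179.83, 179.83], [-69.29, 118.12], [-61.27, 80.66], [-181.25, 117.63], [-171.15, -9.14], [-177.46, 177.46]. Speed limits (degrees/s): [159.86, 159.86, 180, 180, 180, 180].

## Interface

Orientations are given as a 3x3 rotation matrix whose columns are the frame's x, y, z axes.
In Python, from station import r gives the robot as it stands.
- The arm moves only by the shell command python3 -m crank 'ROWS'. ROWS is JSON, a list of rows, each a list of 3 entries, a list of its own where there are three numbers: the closure, from -1 (fully open) to 1 (shut), so that 0 is half open, then the shift along the tool's x, y, z as a fraction of full scale, then the turn, a rotation vector about the tool's x, y, z as a fraction of full scale. In form: [[fingers, [dx, dy, dz], [wx, wy, wz]], ...]. A call has 1 to 8 rows; each row shifts and turns the commanded pose from where the row before left it, along the tool's axes as they then stand; what a row does not reach is not made up. Full scale, the value 1, is 100 mm for a shift and 45 degrees for a turn. A row lasts 1/10 s, in which the tool goes at most 50 mm and 8.59 degrees, less where a joint would pass 70% of its speed; a pose out of reach is approached as far as the arm can. A call with a number of a shift or a turn outside -1 to 1 is refused whole. A call with a gripper value outside its range is refused whole. The fingers move at their own pace and stop on an object; the grip force is fixed at half the most. Time passes only in rows, so rows that do not move let the fingers close. It gives the time, the measured TCP pose, the force and the opening at its end, in the units of the state.
- r.sense(): the state, without advancing time (a new reading comes with each control period).
- r.capture(name): name is "side" or "top"; returns a dict with "img" (480x640x3 uint8, blue, green, red), "fx", "fy", "cx", "cy" (pixels), "R" (3x3) and "t" (3): a world point X has camera coordinates R X + t. Camera axes: x right, y down, z forward; pixel columns grow to the right and rows downward; lengths in m; the calibration is good to about 2 mm. A picture is of the moment at which its call begins. There is no depth.
- r.finish_job(): hands the job in, once; it reports no verdict.
The state is a dict: "time_s": time; "joints": joint angles; "joint_velocities": joint speeds; "effort": joint torques, N m; "tcp_pos": TCP position; "ee_rot": TCP orientation; "wrist_force": force on the tool from outside, world axes, zero at the start; "moment": the same for the moment, N m; "gripper_width": opening from 0.0 (shut) to 1.0 (fully open).
Only numpy, scipy, OpenCV 4.12 (cv2) and the standard library are available. Lean on these libraries where they do the work, as an engineer would, in place of code of your own. Each camera call takes 0.05 s, during which the arm holds its last target.

## Task

First swing the toggle clamp with the orange handle over centre until its rubber foot is fully home on the brass ring in the check fixture. Then pick up the black hand lens and hold it level in the air, centred over the ring, with the glass at the height of the red collar on the fixture's post. The program finishes while the gripper is still holding the lens there, steady and clear of the fixture; do not shift the collar, and leave the tape roll, the sanding block and the brown spectacles where they are.

Things in the scene. Friction and masses are not known exactly. Their poses are not given: they have to be found in the camera images.
- fixture: Dark steel check fixture, fixed to the bench: base plate 120 x 180 mm, 14 mm thick. Origin at bench level under the centre of the round aluminium nest (44 mm outside, rim 5 mm above the plate) that holds the brass ring. Plate spans x -55..65, y -50..130 mm in this frame; x points away from the robot at yaw 0, z up. The toggle clamp stands at y = +62 mm; a steel post 8 mm thick, its top 132 mm above the bench, stands at x = +46, y = -34 mm.
- ring_top (a point): Centre of the top face of the brass ring (32 mm outside, 9 mm high) that lies loose in the nest; its top is 23 mm above the bench.
- clamp_arm (a joint): Toggle clamp, rad: 0 = open (steel arm up, orange handle level, pointing to the fixture's +y), 1.22 = home (rubber foot pressed on the ring, handle nearly upright, leaning 20 degrees toward the fixture's +y). A spring pulls it to the nearer end from mid-swing (about 0.61) with up to about 0.2 N m, some 4 N at the handle, and keeps it there.
- clamp_grip (a point): Grip point in the middle of the orange clamp handle, a round bar 16 mm thick with 52 mm of orange grip; 58 mm from the hinge line. With the clamp open it is level, 48 mm above the bench, clear on both sides. It can be pinched from above with the fingers closing along the fixture's x, and turns between the fingers as the arm swings.
- clamp_hinge (a point): Point on the hinge line of the clamp, 48 mm above the bench; the line runs along the fixture's x. Closing, the handle swings up and over from the fixture's +y side toward the ring.
- focus_mark (a point): Centre of the red collar (18 mm wide, 8 mm high) on the post. Its height, 85 to 117 mm above the bench, is the focal height for the middle of the lens. It slides stiffly on the post.
- lens (a point): Centre of the glass of the black hand lens, half-way through its thickness (8 mm above the bench when it lies flat). Frame 58 mm outside, 12 mm high. Axes: x from the handle to the lens, z up out of the glass face when it lies flat.
- loupe_grip (a point): Grip point on the lens handle, on its centre line half-way up, 65 mm from the lens centre; the handle is a straight bar 18 mm wide and 16 mm high (8 mm above the bench to its middle) from 38 to 126 mm from the lens centre, flat-sided. Lens and handle weigh about 70 g.
- loupe: The whole hand lens; origin under the lens centre, 8 mm below point lens, same axes.
- tape_roll: Cream roll of tape, 70 mm wide, 19 mm high, to be left alone.
- sanding_block: Brown sanding block, 46 x 76 x 26 mm, to be left alone.
- spectacles_b: Brown-rimmed spectacles, 45 x 130 x 14 mm, to be left alone.

How it is judged:
By the outcome, as a careful person would: the job done as asked, in the order asked, and still so for the second after the job is handed in, while the arm keeps its last pose, push and grip.
It also fails if it takes over 48 s, if anything falls off the work surface, if the arm or the gripper's body presses on something with over 40 N, if the wrist force passes 120 N, or if a joint passes its speed limit or range.

## Working session

There is one attempt and no reset: what is moved stays moved. The work goes in short steps, Python scripts to look and compute and a shell command to move; the robot and the scene stay as the last step left them, time stands still between calls to the robot, and variables do not carry over. Pictures are saved under pics/ and viewed, and the job is handed in when it is done.

```bash
ls; mkdir -p pics
python3 - <<'E'
from station import r
import cv2,json,numpy as np
for n in("side","top"):
    c=r.capture(n); cv2.imwrite(f"pics/{n}0.png",c["img"]); np.savez(f"pics/{n}0.npz",**c)
    print(n,c["fx"],c["fy"],c["cx"],c["cy"],np.round(c["R"],3).tolist(),np.round(c["t"],3).tolist())
s=r.sense();print(s)
E
```

```text
pics
side 481.16757727484935 481.16757727484935 318.7576917884037 238.04019035969142 [[-0.951, -0.309, -0.001], [-0.188, 0.582, -0.791], [0.245, -0.752, -0.612]] [0.482, 0.181, 0.999]
top 454.778378524558 454.778378524558 314.0100148869083 238.65896165577314 [[0.005, -1.0, 0.013], [-0.996, -0.006, -0.089], [0.089, -0.013, -0.996]] [-0.031, 0.532, 1.159]
{'time_s': 0.1, 'joints': array([-5.77201344e+01,  2.20872024e+01,  3.88023186e-01, -2.44465357e-02,
       -6.84088311e+01, -1.48174574e+01]), 'joint_velocities': array([-0.04751487, -0.10871067,  0.12279624,  0.01652056, -0.00696604,
       -0.10318964]), 'effort': array([-3.06790180e-04, -3.91689670e+01,  1.87935591e+01,  4.23191249e+00,
        1.34795706e-02, -6.67993686e-05]), 'tcp_pos': array([ 0.18741961, -0.59569157,  0.22156513]), 'ee_rot': array([[-9.53961221e-01, -2.99929223e-01, -6.71330720e-04],
       [-2.99929958e-01,  9.53959517e-01,  1.80563807e-03],
       [ 9.88587076e-05,  1.92386089e-03, -9.99998144e-01]]), 'wrist_force': array([-0.79843452,  0.15259845, -0.50538171]), 'moment': array([ 0.00710826, -0.0021434 ,  0.02248434]), 'gripper_width': 0.9981717256889917}
```

View pics/top0.png

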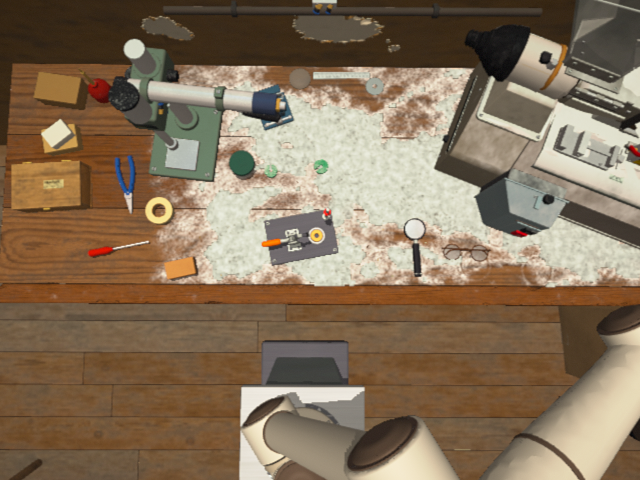

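View pics/side0.png

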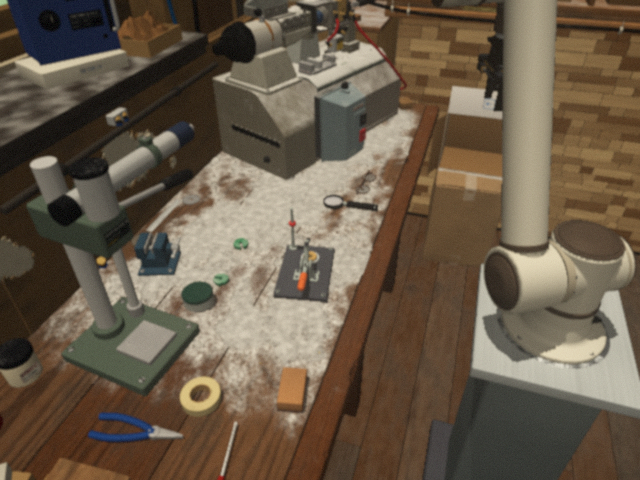

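The top view shows the fixture with the ring at about (317,236), the orange handle at (272,243) and the red collar at (327,213). The lens is at (415,229), with its handle running down to (417,275). In the side view the collar is at (292,224) and the lens at (334,202). Next I'll measure these.

```bash
cat > h.py <<'E'
import cv2,numpy as np
def load(n): return dict(np.load(f"pics/{n}.npz"))
def ray(c,u,v):
    d=c["R"].T@np.array([(u-c["cx"])/c["fx"],(v-c["cy"])/c["fy"],1]); return -c["R"].T@c["t"],d
def plane(c,u,v,z):
    o,d=ray(c,u,v); return o+d*(z-o[2])/d[2]
def proj(c,X):
    p=c["R"]@np.asarray(X)+c["t"]; return np.array([c["fx"]*p[0]/p[2]+c["cx"],c["fy"]*p[1]/p[2]+c["cy"]])
def tri(c1,p1,c2,p2):
    A=[];b=[]
    o1,d1=ray(c1,*p1);o2,d2=ray(c2,*p2)
    s,_,_,_=np.linalg.lstsq(np.stack([d1,-d2],1),o2-o1,rcond=None)
    a=o1+s[0]*d1;e=o2+s[1]*d2
    return (a+e)/2,np.linalg.norm(a-e)
def blobs(img,lo,hi,roi,minA=3):
    x0,y0,x1,y1=roi; hsv=cv2.cvtColor(img[y0:y1,x0:x1],cv2.COLOR_BGR2HSV)
    m=cv2.inRange(hsv,np.array(lo),np.array(hi))
    n,l,s,ce=cv2.connectedComponentsWithStats(m)
    return m,[(ce[i]+[x0,y0],s[i]) for i in range(1,n) if s[i][4]>=minA]
E
python3 - <<'E'
from h import *
t=load("top0");s=load("side0")
cv2.imwrite("pics/tz.png",cv2.resize(t["img"][195:285,250:350],None,fx=6,fy=6,interpolation=cv2.INTER_NEAREST))
cv2.imwrite("pics/tl.png",cv2.resize(t["img"][205:285,380:500],None,fx=6,fy=6,interpolation=cv2.INTER_NEAREST))
cv2.imwrite("pics/sz.png",cv2.resize(s["img"][180:310,265:395],None,fx=4.6,fy=4.6,interpolation=cv2.INTER_NEAREST))
for nm,c,roi in(("top",t,(250,195,350,285)),("side",s,(265,190,345,310))):
    for k,lo,hi in(("orange",(5,170,120),(17,255,255)),("red",(0,150,80),(4,255,255)),("red2",(172,150,80),(180,255,255)),("brass",(18,100,100),(28,255,255))):
        print(nm,k,[(np.round(b[0],1).tolist(),b[1].tolist()) for b in blobs(c["img"],lo,hi,roi)[1]])
E
```

```text
top orange [([271.2, 242.6], [12, 44, 19, 8, 105])]
top red [([326.8, 212.4], [74, 14, 7, 7, 27])]
top red2 []
top brass [([316.3, 234.9], [61, 35, 12, 11, 93])]
side orange [([302.0, 281.2], [33, 83, 9, 17, 100])]
side red [([292.1, 223.5], [25, 32, 5, 4, 16])]
side red2 []
side brass [([311.8, 255.6], [44, 62, 7, 8, 52])]
```

```bash
sleep 1
```

```text
(no output)
```

View pics/tz.png

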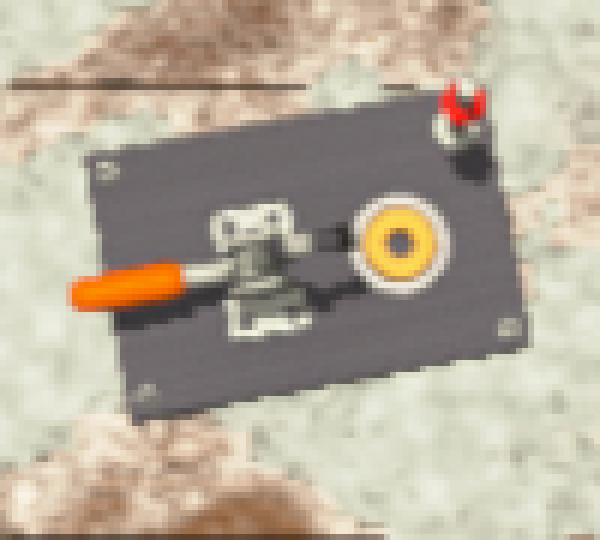

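View pics/sz.png

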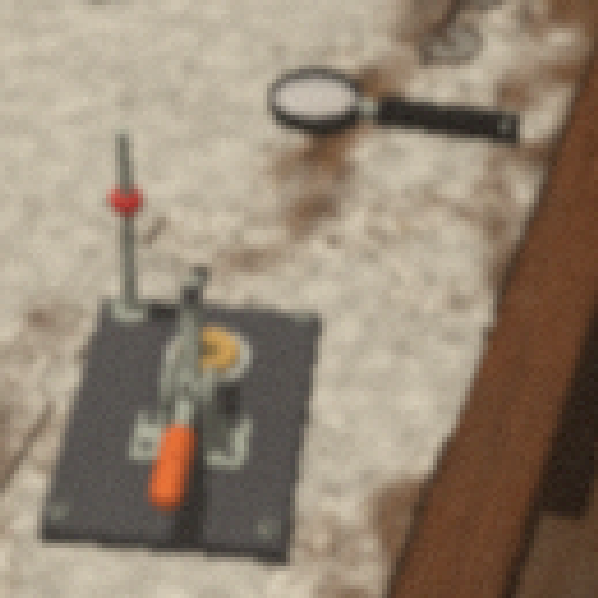

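View pics/tl.png

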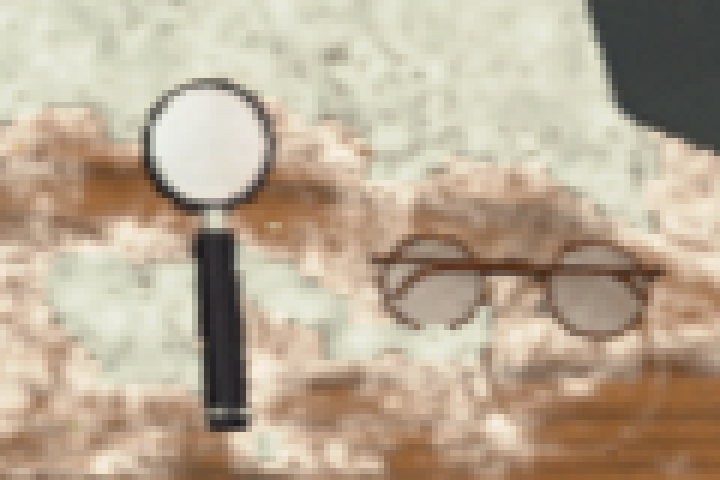

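The zooms show the plate corners near (85,157), (490,90), (527,347) and (133,423) in 6x zoom pixels. The lens disc centre is near (208,145) in its zoom, and its handle ends near (229,428).

Run:
```python
from h import *
t=load("top0");s=load("side0")
# yaw & position from fixture corners, plate top z=.014
off=np.array([250,195]); cor=[(85,157),(490,90),(527,347),(133,423)]
P=[plane(t,*(np.array(c)/6-.5+off+.0),.014)[:2] for c in cor]
fx=[(65,130),(65,-50),(-55,-50),(-55,130)]
F=np.array(fx)/1000.
M,_=cv2.estimateAffinePartial2D(F.astype(np.float32),np.array(P,np.float32))
print("corners",np.round(P,4).tolist(),"scale",np.hypot(M[0,0],M[1,0]),"yaw",np.degrees(np.arctan2(M[1,0],M[0,0])),"org",M[:,2])
# dark plate mask
img=t["img"]
ring=plane(t,316.3,234.9,.023);print("ring top",ring)
print("ring side",plane(s,311.8,255.6,.023))
print("collar tri",tri(t,(326.8,212.4),s,(292.1,223.5)))
print("orange tri",tri(t,(271.2,242.6),s,(302.0,281.2)), plane(t,271.2,242.6,.048),plane(s,302,281.2,.048))
yaw=np.arctan2(M[1,0],M[0,0]);R=np.array([[np.cos(yaw),-np.sin(yaw)],[np.sin(yaw),np.cos(yaw)]])
for nm,p in(("grip",(0,.12)),("post",(.046,-.034)),("hinge",(0,.062))):
    print(nm, ring[:2]+R@p)
post=ring[:2]+R@[.046,-.034]
for z in(.085,.1,.117,.132): print(z,proj(s,[*post,z]),proj(t,[*post,z]))
# lens
roi=(395,215,440,285)
hsv=cv2.cvtColor(img[215:285,395:440],cv2.COLOR_BGR2GRAY)
m=(hsv<75).astype(np.uint8)
n,l,st,ce=cv2.connectedComponentsWithStats(m)
for i in range(1,n):
    if st[i][4]>20:
        ys,xs=np.nonzero(l==i); xs=xs+395;ys=ys+215
        print("dark",st[i],ce[i]+[395,215])
        W=np.array([plane(t,x,y,.012)[:2] for x,y in zip(xs,ys)]).astype(np.float32)
        if st[i][3]<30 or True:
            print(cv2.minAreaRect(W), cv2.minEnclosingCircle(W))
c=plane(t,380+208/6-.5,205+145/6-.5,.008);e=plane(t,380+229/6-.5,205+428/6-.5,.012);print("lens manual",c,e,np.linalg.norm((c-e)[:2]))
```

```text
corners [[0.5798, 0.104], [0.6107, -0.0735], [0.4975, -0.0898], [0.4635, 0.0814]] scale 0.9804249771660775 yaw 10.260623466851843 org [ 0.54003521 -0.0339381 ]
ring top [ 0.54216853 -0.03438814  0.023     ]
ring side [ 0.53544635 -0.03515513  0.023     ]
collar tri (array([ 0.59182654, -0.05894411,  0.08812884]), np.float64(3.799437726088346e-05))
orange tri (array([0.51891514, 0.0805881 , 0.04737537]), np.float64(0.0009636135381315167)) [0.51933074 0.08066915 0.048     ] [0.51819597 0.08113846 0.048     ]
grip [0.52079341 0.08369279]
post [ 0.59348917 -0.0596506 ]
hinge [0.53112472 0.02662034]
0.085 [291.58354928 224.27608859] [327.03612991 211.93040888]
0.1 [291.35563631 219.1035757 ] [327.29322747 211.02396646]
0.117 [291.09280912 213.13868026] [327.59307632 209.96679687]
0.132 [290.85680578 207.78255543] [327.86544742 209.00650492]
dark [ 17  29   9  29 186] [416.16666667 258.17741935]
((0.48398691415786743, -0.2970527112483978), (0.07436942309141159, 0.01700577884912491), 3.578925848007202) ((0.48404210805892944, -0.29793521761894226), 0.03782225027680397)
lens manual [ 0.56184178 -0.29390534  0.008     ] [ 0.43729023 -0.30030506  0.012     ] 0.12471586008397978
```

```bash
cat >> h.py <<'E'
def togo(target,jaw=None):
    """remaining shift in tool axes (units of 100mm) and turn rotvec (units 45deg) to tool-down pose with jaw at world angle (mod 180)"""
    from station import r
    from scipy.spatial.transform import Rotation as Ro
    s=r.sense();R=s["ee_rot"]
    print("t",round(s["time_s"],2),"tcp",np.round(s["tcp_pos"],4),"w",round(s["gripper_width"],3),"F",np.round(s["wrist_force"],1),"j",np.round(s["joints"],0))
    print("shift",np.round(R.T@(np.array(target)-s["tcp_pos"])*10,3))
    if jaw is not None:
        best=None
        for k in(0,180):
            a=np.radians(jaw+k);y=np.array([np.cos(a),np.sin(a),0]);z=np.array([0,0,-1.]);T=np.stack([np.cross(y,z),y,z],1)
            v=Ro.from_matrix(R.T@T).as_rotvec(degrees=True)/45
            print("turn",np.round(v,3))
E
python3 -m crank '[[-1,[-0.325,0.342,0],[0,0,0]],[-1,[-0.325,0.342,0],[0,0,0]],[-1,[-0.325,0.342,0],[0,0,0]],[-1,[-0.325,0.342,0],[0,0,0]],[-1,[-0.325,0.342,0],[0,0,0]],[-1,[-0.325,0.342,0],[0,0,0]],[-1,[-0.325,0.342,0],[0,0,0]],[-1,[-0.325,0.342,0],[0,0,0]]]'
python3 -c "
from h import *
togo([.5195,.082,.12],10.8)"
```

```text
time_s: 0.9
tcp_pos: [0.3537, -0.2553, 0.2224]
ee_rot: [[-0.954, -0.3, 0.0], [-0.3, 0.954, 0.0], [-0.0, 0.0, -1.0]]
wrist_force: [0.7, -0.1, -0.3]
gripper_width: 0.999
t 0.9 tcp [ 0.3537 -0.2553  0.2224] w 0.999 F [ 0.7 -0.1 -0.3] j [-14.   3. -24.  -0. -62. -58.]
shift [-2.593  2.72   1.025]
turn [ 0.    -0.     2.148]
turn [ 0.     0.    -1.852]
```

```bash
python3 -m crank '[[-1,[-0.324,0.34,0],[0,0,0]],[-1,[-0.324,0.34,0],[0,0,0]],[-1,[-0.324,0.34,0],[0,0,0]],[-1,[-0.324,0.34,0],[0,0,0]],[-1,[-0.324,0.34,0],[0,0,0]],[-1,[-0.324,0.34,0],[0,0,0]],[-1,[-0.324,0.34,0],[0,0,0]],[-1,[-0.324,0.34,0],[0,0,-0.185]]]'
python3 -m crank '[[-1,[0,0,0],[0,0,-0.185]],[-1,[0,0,0],[0,0,-0.185]],[-1,[0,0,0],[0,0,-0.185]],[-1,[0,0,0],[0,0,-0.185]],[-1,[0,0,0],[0,0,-0.185]],[-1,[0,0,0],[0,0,-0.185]],[-1,[0,0,0],[0,0,-0.185]],[-1,[0,0,0],[0,0,-0.185]]]' >/dev/null
python3 -c "
from h import *
togo([.5195,.082,.029],10.8)"
```

```text
time_s: 1.7
tcp_pos: [0.5193, 0.082, 0.2223]
ee_rot: [[-0.899, -0.439, -0.001], [-0.439, 0.899, -0.0], [0.001, 0.0, -1.0]]
wrist_force: [0.9, -0.1, 0.5]
gripper_width: 1.002
t 2.5 tcp [0.5188 0.08   0.2221] w 0.997 F [-0.1  0.5 -0.8] j [ 26.  12. -14.  -0. -64. -24.]
shift [-0.02  -0.01   1.931]
turn [-0.000e+00 -2.000e-03  3.821e+00]
turn [ 0.001 -0.    -0.179]
```

```bash
python3 -m crank '[[-1,[-0.02,-0.01,0.3],[0,0,-0.179]],[-1,[0,0,0.35],[0,0,0]],[-1,[0,0,0.35],[0,0,0]],[-1,[0,0,0.1],[0,0,0]],[-1,[0,0,0],[0,0,0]]]' >/dev/null
python3 - <<'E'
from h import *
from station import r
togo([.5195,.082,.029],10.8)
for n in("side","top"):
    c=r.capture(n); np.savez(f"pics/{n}1.npz",**c)
    o=proj(c,[.5195,.082,.048]).astype(int); k=45
    im=c["img"][o[1]-k:o[1]+k,o[0]-k:o[0]+k]; cv2.imwrite(f"pics/{n}1.png",cv2.resize(im,None,fx=5,fy=5)); print(o)
E
```

```text
t 3.0 tcp [0.5191 0.0817 0.1112] w 0.998 F [ 1.1  0.  -0. ] j [ 27.  19. -22.   0. -49. -16.]
shift [-0.004 -0.007  0.822]
turn [-2.000e-03 -8.000e-03  3.992e+00]
turn [ 0.005 -0.002 -0.008]
[301 281]
[270 242]
```

```bash
cd pics; python3 -c "
import cv2,numpy as np
a=np.hstack([cv2.imread('top1.png'),cv2.imread('side1.png')]);cv2.imwrite('both1.png',cv2.resize(a,(800,400)))"
```

```text
(no output)
```

View pics/both1.png

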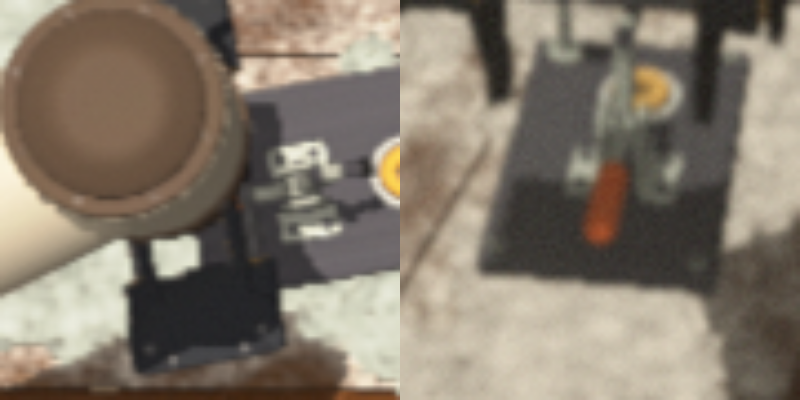

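In this crop the fingers straddle the handle in the side view (fingers at about x=490 and 705, handle at 605). The body edge in the top view clears the clamp's steel arm. Next step is to descend and pinch.

```bash
python3 -m crank '[[-1,[0,0,0.25],[0,0,0]],[-1,[0,0,0.25],[0,0,0]],[-1,[0,0,0.2],[0,0,0]],[-1,[0,0,0.12],[0,0,0]],[1,[0,0,0],[0,0,0]],[1,[0,0,0],[0,0,0]],[1,[0,0,0],[0,0,0]],[1,[0,0,0],[0,0,0]]]' 
python3 -m crank '[[1,[0,0,0],[0,0,0]],[1,[0,0,0],[0,0,0]]]' 
python3 -c "
from h import *
togo([.5195,.082,.029],10.8)"
```

```text
time_s: 3.9
tcp_pos: [0.5208, 0.0825, 0.0317]
ee_rot: [[0.181, -0.983, 0.002], [-0.983, -0.181, 0.001], [-0.001, -0.002, -1.0]]
wrist_force: [0.3, 0.6, -0.4]
gripper_width: 0.721
time_s: 4.1
tcp_pos: [0.5202, 0.0822, 0.031]
ee_rot: [[0.181, -0.983, 0.001], [-0.983, -0.181, 0.0], [-0.0, -0.001, -1.0]]
wrist_force: [-0.8, 0.1, -0.3]
gripper_width: 0.54
t 4.1 tcp [0.5202 0.0822 0.031 ] w 0.54 F [-0.8  0.1 -0.3] j [ 27.  25. -27.   0. -38. -16.]
shift [0.001 0.008 0.02 ]
turn [0.000e+00 1.000e-03 3.992e+00]
turn [-0.001  0.    -0.008]
```

```bash
python3 -m crank '[[1,[0,0,0],[0,0,0]],[1,[0,0,0],[0,0,0]],[1,[0,0,0],[0,0,0]],[1,[0,0,0],[0,0,0]],[1,[0,0,0],[0,0,0]],[1,[0,0,0],[0,0,0]]]'
```

```text
time_s: 4.7
tcp_pos: [0.5185, 0.0817, 0.0303]
ee_rot: [[0.181, -0.983, -0.003], [-0.983, -0.181, -0.001], [0.0, 0.003, -1.0]]
wrist_force: [-4.5, 0.4, 3.8]
gripper_width: 0.175
```

```bash
python3 -m crank '[[1,[0.002,0,-0.05],[0,0,0]],[1,[0.007,0,-0.049],[0,0,0]],[1,[0.011,0,-0.049],[0,0,0]],[1,[0.015,0,-0.047],[0,0,0]],[1,[0.019,0,-0.046],[0,0,0]],[1,[0.023,0,-0.044],[0,0,0]],[1,[0.027,0,-0.042],[0,0,0]],[1,[0.03,0,-0.039],[0,0,0]]]'
```

```text
time_s: 5.5
tcp_pos: [0.5212, 0.0681, 0.0672]
ee_rot: [[0.181, -0.984, -0.003], [-0.984, -0.181, -0.001], [0.0, 0.003, -1.0]]
wrist_force: [-4.7, -1.7, -7.6]
gripper_width: 0.171
```

```bash
python3 -m crank '[[1,[0.034,0,-0.037],[0,0,0]],[1,[0.037,0,-0.034],[0,0,0]],[1,[0.039,0,-0.03],[0,0,0]],[1,[0.042,0,-0.027],[0,0,0]],[1,[0.044,0,-0.023],[0,0,0]],[1,[0.046,0,-0.019],[0,0,0]],[1,[0.02,0,-0.006],[0,0,0]],[1,[0,0,0],[0,0,0]]]'
python3 - <<'E'
from station import r
import cv2
c=r.capture("side");cv2.imwrite("pics/s2.png",cv2.resize(c["img"][180:310,250:380],None,fx=4.6,fy=4.6))
E
```

```text
time_s: 6.3
tcp_pos: [0.5256, 0.0452, 0.0841]
ee_rot: [[0.179, -0.984, -0.002], [-0.984, -0.179, 0.004], [-0.004, 0.001, -1.0]]
wrist_force: [-7.9, 11.2, -8.7]
gripper_width: 0.179
```

View pics/s2.png

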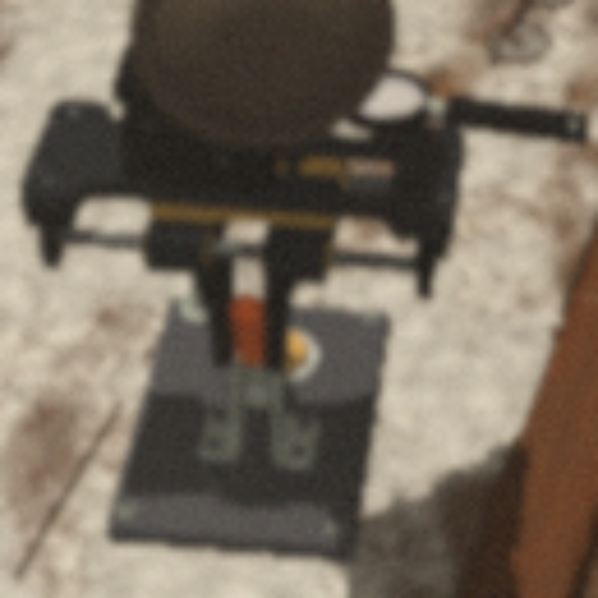

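The handle is now nearly upright between the fingers. By geometry it sits at about 70.7 degrees, with an 11 N reaction from the stop. I'll release and lift.

```bash
python3 -m crank '[[-1,[0,0,0],[0,0,0]],[-1,[0,0,0],[0,0,0]],[-1,[0,0,0],[0,0,0]],[-1,[0,0,0],[0,0,0]],[-1,[0,0,-0.1],[0,0,0]],[-1,[0,0,-0.3],[0,0,0]],[-1,[0,0,-0.4],[0,0,0]],[-1,[0,0,-0.4],[0,0,0]]]'
python3 - <<'E'
from h import *
a=np.radians(3.2);g=np.array([.5618,-.294])-.065*np.array([np.cos(a),np.sin(a)]);print(g)
togo([*g,.2],93.2)
E
```

```text
time_s: 7.15
tcp_pos: [0.5276, 0.0429, 0.2072]
ee_rot: [[0.181, -0.983, 0.002], [-0.983, -0.181, -0.0], [0.0, -0.002, -1.0]]
wrist_force: [-0.8, 0.0, 0.1]
gripper_width: 0.816
[ 0.49690135 -0.2976284 ]
t 7.15 tcp [0.5276 0.0429 0.2072] w 0.816 F [-0.8  0.   0.1] j [ 22.  13. -14.   0. -62. -12.]
shift [3.293 0.92  0.072]
turn [-2.000e-03  1.000e-03  2.161e+00]
turn [-1.000e-03 -2.000e-03 -1.839e+00]
```

```bash
python3 -m crank '[[-1,[0.41,0.115,0],[0,0,0]],[-1,[0.41,0.115,0],[0,0,0]],[-1,[0.41,0.115,0],[0,0,0]],[-1,[0.41,0.115,0],[0,0,0]],[-1,[0.41,0.115,0],[0,0,0]],[-1,[0.41,0.115,0],[0,0,0]],[-1,[0.41,0.115,0],[0,0,0]],[-1,[0.41,0.115,0],[0,0,0]]]' >/dev/null
python3 -m crank '[[-1,[0,0,0],[0,0,-0.184]],[-1,[0,0,0],[0,0,-0.184]],[-1,[0,0,0],[0,0,-0.184]],[-1,[0,0,0],[0,0,-0.184]],[-1,[0,0,0],[0,0,-0.184]],[-1,[0,0,0],[0,0,-0.184]],[-1,[0,0,0],[0,0,-0.184]],[-1,[0,0,0],[0,0,-0.184]]]' >/dev/null
python3 -m crank '[[-1,[0,0,0],[0,0,-0.184]],[-1,[0,0,0],[0,0,-0.184]],[-1,[0,0,0],[0,0,0]]]' >/dev/null
python3 - <<'E'
from h import *
from station import r
togo([.4969,-.2976,.027],93.2)
for n in("side","top"):
    c=r.capture(n); np.savez(f"pics/{n}3.npz",**c)
    x,y=(255,180) if n=="side" else (250,190)
    cv2.imwrite(f"pics/{n}3.png",cv2.resize(c["img"][y:y+120,x:x+(140 if n=='side' else 200)],None,fx=4,fy=4))
E
```

```text
t 9.05 tcp [ 0.4966 -0.2965  0.206 ] w 0.999 F [0.3 0.3 0. ] j [-15.  18.  -8.   0. -64. 108.]
shift [-1.00e-03  9.00e-03  1.79e+00]
turn [ 4.000e-03  2.000e-03 -3.999e+00]
turn [ 0.002 -0.002  0.001]
```

View pics/side3.png

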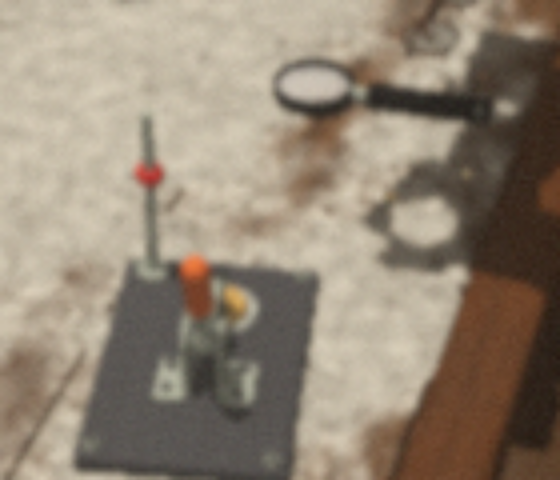

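View pics/top3.png

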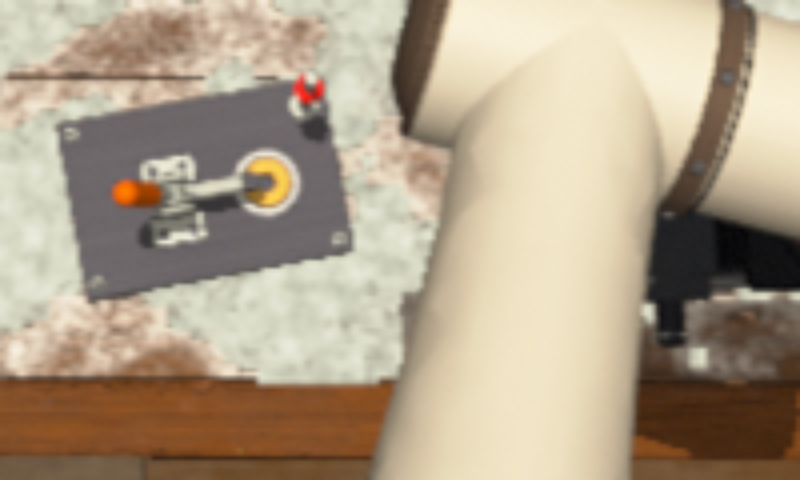

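The clamp is closed: in the side view the handle is up at (195,285), and in the top view the arm lies across the ring at (267,183). The collar looks unmoved. Now I'll descend on the lens handle. The tips must stay a few mm above the bench, so the target is TCP z of about 4 mm.

```bash
python3 - <<'E'
from h import *
t=load("top3");s=load("side3")
for nm,c,roi in(("top",t,(250,195,350,285)),("side",s,(265,190,345,310))):
    for k,lo,hi in(("orange",(5,170,120),(17,255,255)),("red",(0,150,80),(4,255,255))):
        print(nm,k,[(np.round(b[0],2).tolist(),b[1].tolist()) for b in blobs(c["img"],lo,hi,roi)[1]])
# redness-weighted collar row, both side pics
for n in("side0","side3"):
    im=load(n)["img"][215:232,283:302].astype(float); w=np.clip(im[...,2]-np.maximum(im[...,1],im[...,0])-25,0,None)
    yy,xx=np.mgrid[215:232,283:302]; u,v=(w*xx).sum()/w.sum(),(w*yy).sum()/w.sum(); print(n,u,v)
    print("tri",tri(t,(326.8,212.4),s,(u,v)))
R=lambda y:np.array([[np.cos(y),-np.sin(y)],[np.sin(y),np.cos(y)]])
for th in(60,70):
    q=np.radians(th);y=.062+.058*np.cos(q);p=np.array([.5422,-.0344])+R(np.radians(10.8))@[0,y];X=[*p,.048+.058*np.sin(q)];print(th,proj(t,X),proj(s,X))
E
python3 -m crank '[[-1,[0,0.009,0.4],[0,0,0]],[-1,[0,0,0.4],[0,0,0]],[-1,[0,0,0.4],[0,0,0]],[-1,[0,0,0.35],[0,0,0]],[-1,[0,0,0.15],[0,0,0]],[-1,[0,0,0.1],[0,0,0]],[-1,[0,0,0],[0,0,0]]]'
```

```text
top orange [([283.46, 237.78], [28, 40, 12, 6, 59])]
top red [([326.78, 212.37], [74, 14, 7, 7, 27])]
side orange [([303.26, 247.41], [36, 55, 6, 6, 27])]
side red [([292.13, 223.4], [25, 32, 5, 4, 15])]
side0 291.6691321499014 223.16222879684418
tri (array([ 0.59221891, -0.05875241,  0.08907659]), np.float64(0.0010617651777021623))
side3 291.6867695184666 223.16690042075737
tri (array([ 0.59219991, -0.05875878,  0.08906593]), np.float64(0.0010192843833047335))
60 [280.13454116 238.61534601] [302.50929074 255.21255455]
70 [283.74911805 237.77536482] [303.11489874 250.96140701]
time_s: 9.85
tcp_pos: [0.4959, -0.2969, 0.0239]
ee_rot: [[0.998, 0.055, -0.002], [0.055, -0.998, 0.0], [-0.002, -0.001, -1.0]]
wrist_force: [0.5, -0.3, -0.2]
gripper_width: 0.997
```

```bash
python3 -m crank '[[-1,[0,0,0.12],[0,0,0]],[-1,[0,0,0.06],[0,0,0]],[-1,[0,0,0],[0,0,0]],[-1,[0,0,0],[0,0,0]]]'
```

```text
time_s: 10.25
tcp_pos: [0.4965, -0.2971, 0.0071]
ee_rot: [[0.998, 0.057, 0.001], [0.057, -0.998, -0.0], [0.001, 0.0, -1.0]]
wrist_force: [0.0, 0.1, -0.3]
gripper_width: 1.001
```

```bash
python3 -m crank '[[-1,[0,0,0.03],[0,0,0]],[1,[0,0,0],[0,0,0]],[1,[0,0,0],[0,0,0]],[1,[0,0,0],[0,0,0]],[1,[0,0,0],[0,0,0]],[1,[0,0,0],[0,0,0]],[1,[0,0,0],[0,0,0]],[1,[0,0,0],[0,0,0]]]'
python3 -m crank '[[1,[0,0,0],[0,0,0]],[1,[0,0,0],[0,0,0]],[1,[0,0,0],[0,0,0]],[1,[0,0,0],[0,0,0]],[1,[0,0,0],[0,0,0]]]'
python3 - <<'E'
from h import *
from station import r
c=r.capture("side"); np.savez("pics/side4.npz",**c)
cv2.imwrite("pics/side4.png",cv2.resize(c["img"][150:250,300:420],None,fx=5,fy=5))
E
```

```text
time_s: 11.05
tcp_pos: [0.4962, -0.297, 0.0038]
ee_rot: [[0.998, 0.057, 0.0], [0.057, -0.998, 0.0], [0.0, 0.0, -1.0]]
wrist_force: [1.1, 0.1, 0.8]
gripper_width: 0.446
time_s: 11.55
tcp_pos: [0.4962, -0.297, 0.0038]
ee_rot: [[0.998, 0.057, 0.0], [0.057, -0.998, -0.0], [0.0, 0.0, -1.0]]
wrist_force: [-0.9, -0.7, -0.2]
gripper_width: 0.207
```

View pics/side4.png

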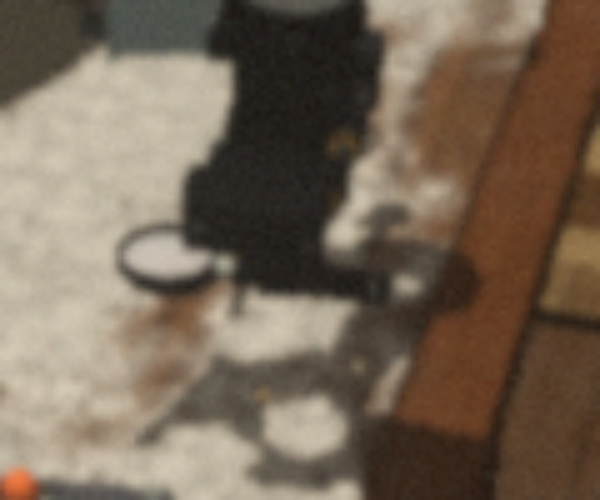

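The width reads 18.0 mm, so the handle is gripped, with the lens disc at (165,258) in the crop lying flat. Lifting now.

```bash
python3 -m crank '[[1,[0,0,-0.05],[0,0,0]],[1,[0,0,-0.2],[0,0,0]],[1,[0,0,-0.3],[0,0,0]],[1,[0,0,-0.4],[0,0,0]],[1,[0,0,-0.4],[0,0,0]],[1,[0,0,-0.35],[0,0,0]],[1,[0,0,-0.1],[0,0,0]],[1,[0,0,0],[0,0,0]]]'
python3 - <<'E'
from h import *
a=np.radians(10.8);g=np.array([.5422,-.0344])-.065*np.array([np.cos(a),np.sin(a)]);print(g)
togo([*g,.18],100.8)
E
```

```text
time_s: 12.4
tcp_pos: [0.4969, -0.2971, 0.1856]
ee_rot: [[0.998, 0.057, 0.004], [0.057, -0.998, -0.001], [0.004, 0.001, -1.0]]
wrist_force: [0.4, -0.7, -1.3]
gripper_width: 0.201
[ 0.47835133 -0.04657979]
t 12.4 tcp [ 0.4969 -0.2971  0.1856] w 0.201 F [ 0.4 -0.7 -1.3] j [-15.  19. -10.  -0. -61. 108.]
shift [-0.044 -2.512  0.053]
turn [-7.000e-03 -3.000e-03  3.832e+00]
turn [ 0.002 -0.005 -0.168]
```

```bash
python3 -m crank '[[1,[-0.006,-0.25,0],[0,0,0]],[1,[-0.006,-0.37,0],[0,0,0]],[1,[-0.006,-0.37,0],[0,0,0]],[1,[-0.006,-0.37,0],[0,0,0]],[1,[-0.006,-0.37,0],[0,0,0]],[1,[-0.006,-0.37,0],[0,0,0]],[1,[-0.006,-0.3,0],[0,0,0]],[1,[0,-0.11,0],[0,0,0]]]' >/dev/null
python3 -m crank '[[1,[0,0,0],[0,0,-0.085]],[1,[0,0,0],[0,0,-0.084]],[1,[0,0,0],[0,0,0]],[1,[0,0,0],[0,0,0]]]'
python3 - <<'E'
from h import *
from station import r
togo([.4784,-.0466,.18],100.8)
for n in("side","top"):
    c=r.capture(n); np.savez(f"pics/{n}5.npz",**c)
    x,y=(225,150) if n=="side" else (250,170)
    cv2.imwrite(f"pics/{n}5.png",cv2.resize(c["img"][y:y+130,x:x+150],None,fx=4.5,fy=4.5))
E
```

```text
time_s: 13.6
tcp_pos: [0.4772, -0.047, 0.1827]
ee_rot: [[0.983, 0.186, -0.002], [0.186, -0.983, -0.0], [-0.002, -0.0, -1.0]]
wrist_force: [-0.1, -0.5, -0.6]
gripper_width: 0.202
t 13.6 tcp [ 0.4772 -0.047   0.1827] w 0.202 F [-0.1 -0.5 -0.6] j [ 14.  10. -23.  -0. -57.  87.]
shift [ 0.012 -0.002  0.027]
turn [0.005 0.    3.998]
turn [-0.     0.003 -0.002]
```

View pics/side5.png

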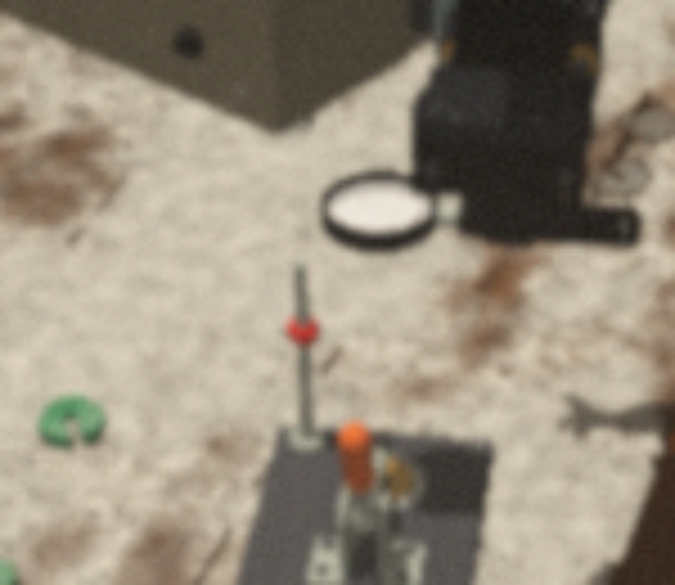

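View pics/top5.png

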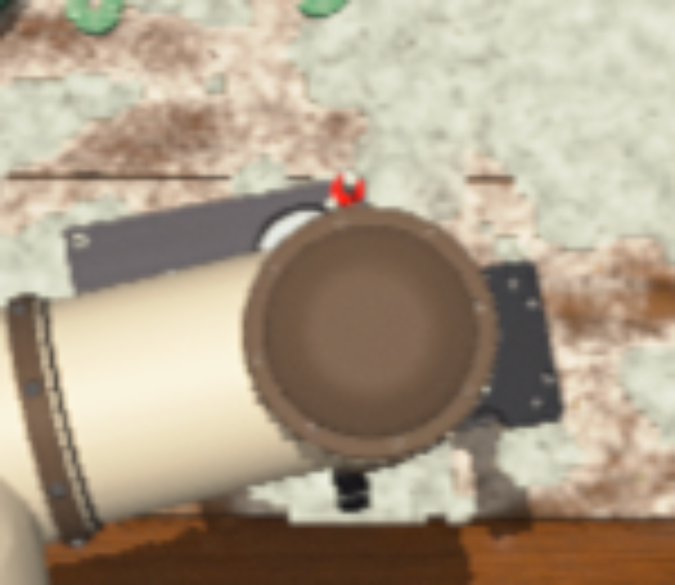

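The side view shows the glass ellipse at about (378,207) in the crop, level. The top view is mostly hidden by the wrist, showing only part of the rim at (290,232) and the handle tail at (352,488). I'll measure the glass in the side view.

Run:
```python
from h import *
t=load("top5");s=load("side5")
def glass(c,roi,th,z):
    x0,y0,x1,y1=roi;g=cv2.cvtColor(c["img"][y0:y1,x0:x1],cv2.COLOR_BGR2GRAY)
    big=cv2.resize(g,None,fx=4,fy=4,interpolation=cv2.INTER_CUBIC)
    m=(big<th).astype(np.uint8)
    return g,m
c=s
x0,y0,x1,y1=290,180,325,210
hsv=cv2.cvtColor(c["img"][y0:y1,x0:x1],cv2.COLOR_BGR2HSV)
print(np.array2string(hsv[...,2][::2,::2]))
g=cv2.resize(hsv[...,2],None,fx=6,fy=6,interpolation=cv2.INTER_CUBIC)
# glass: bright component enclosed by dark rim
m=(g>150).astype(np.uint8);n,l,st,ce=cv2.connectedComponentsWithStats(m,connectivity=4)
for i in range(1,n):
    if st[i][4]>500:
        cs,_=cv2.findContours((l==i).astype(np.uint8),cv2.RETR_EXTERNAL,cv2.CHAIN_APPROX_NONE);e=cv2.fitEllipse(cs[0])
        uv=(np.array(e[0])+.5)/6-.5+[x0,y0];print(st[i],uv,e[1],np.array(e[1])/6,e[2],"->",plane(c,*uv,.187),plane(c,*((ce[i]+.5)/6-.5+[x0,y0]),.187))
# handle tail in the top view
u,v=250+352/4.5-.5,170+488/4.5-.5
print("tail row-ish",plane(t,u,v,.19))
X=[.5422,-.0344,.187];print("target proj side",proj(s,X),"top",proj(t,X))
```

```text
[[188 189 202 206 197 206 213 210 202 201 206 204 202 131  45  41  43  40]
 [200 205 205 207 204 207 208 198 199 203 210 212 204 129  42  34  40  39]
 [209 207 209 204 201 197 199 195 196 195 202 203 197 125  43  39  39  39]
 [207 205 209 204 203 203 202 203 197 186 185 187 198 138  46  50  44  42]
 [205 201 207 206 201 196 180 156 119  99  98 110 157 109  47  53  46  42]
 [202 202 204 204 175 114  93 113 130 139 138 136 117  67  41  47  39  39]
 [201 201 203 174 102 125 168 194 204 212 212 209 196 147  89  54  62  77]
 [190 191 199 137 136 200 224 231 229 233 233 234 230 224 196 131 126 176]
 [193 191 194 137 183 234 235 234 234 235 233 234 234 234 218 152 145 195]
 [207 196 195 133 125 209 234 235 236 236 234 234 235 223 178 102 118 153]
 [194 187 191 147  53  85 150 194 211 217 210 202 185 121  64  60 140 153]
 [197 179 188 186 120  53  50  66  82  93  85  70  56  44  66 138 197 185]
 [204 196 200 205 191 150  92  67  50  49  43  50  76 106 152 188 200 197]
 [204 199 205 197 205 203 198 174 152 147 143 146 179 188 195 201 199 204]
 [182 180 204 202 203 204 209 206 198 193 193 192 191 194 195 196 202 203]]
[    0     0   210   180 18764] [305.70327759 195.38161469] (187.66867065429688, 235.56553649902344) [31.27811178 39.26092275] 106.70824432373047 -> [ 0.54912773 -0.03922978  0.187     ] [ 0.55722602 -0.0403583   0.187     ]
[  48   64  135   66 6803] [308.71714274 195.68932343] (64.3079833984375, 132.02891540527344) [10.71799723 22.00481923] 89.53536224365234 -> [ 0.5424762  -0.04007869  0.187     ] [ 0.54245369 -0.04001706  0.187     ]
tail row-ish [ 0.42999746 -0.05714608  0.19      ]
target proj side [307.98746848 197.06227925] top [317.65159826 227.76002987]
```

The lens position agrees with the grip geometry to about 1–2 mm. I'll descend to the collar height, with a TCP z target of about 0.0843.

```bash
python3 -m crank '[[1,[0.005,-0.003,0.15],[0,0,0]],[1,[0,0,0.25],[0,0,0]],[1,[0,0,0.25],[0,0,0]],[1,[0,0,0.2],[0,0,0]],[1,[0,0,0.1],[0,0,0]],[1,[0,0,0.03],[0,0,0]],[1,[0,0,0],[0,0,0]],[1,[0,0,0],[0,0,0]]]'
python3 - <<'E'
from h import *
from station import r
togo([.4776,-.0466,.0843],100.7)
for n in("side","top"):
    c=r.capture(n); np.savez(f"pics/{n}6.npz",**c)
    x,y=(250,160) if n=="side" else (250,170)
    cv2.imwrite(f"pics/{n}6.png",cv2.resize(c["img"][y:y+130,x:x+150],None,fx=4.5,fy=4.5,interpolation=cv2.INTER_NEAREST))
    togo([.4776,-.0466,.0843],100.7)
E
```

```text
time_s: 14.5
tcp_pos: [0.4791, -0.0461, 0.0867]
ee_rot: [[0.982, 0.188, 0.002], [0.188, -0.982, 0.0], [0.002, 0.0, -1.0]]
wrist_force: [0.2, 1.2, -0.9]
gripper_width: 0.202
t 14.5 tcp [ 0.4791 -0.0461  0.0867] w 0.202 F [ 0.2  1.2 -0.9] j [ 14.  17. -30.   0. -43.  87.]
shift [-0.016  0.002  0.024]
turn [ 0.004  0.    -3.997]
turn [ 0.    -0.003  0.003]
t 14.55 tcp [ 0.4791 -0.0461  0.0868] w 0.206 F [ 0.   0.9 -0.5] j [ 14.  17. -30.   0. -43.  87.]
shift [-0.016  0.002  0.024]
turn [ 0.005  0.    -3.997]
turn [ 0.    -0.003  0.003]
t 14.6 tcp [ 0.479  -0.0461  0.0867] w 0.207 F [-0.6  0.3 -0.3] j [ 14.  17. -30.   0. -43.  87.]
shift [-0.015  0.002  0.024]
turn [ 0.004  0.    -3.997]
turn [ 0.    -0.003  0.003]
```

View pics/side6.png

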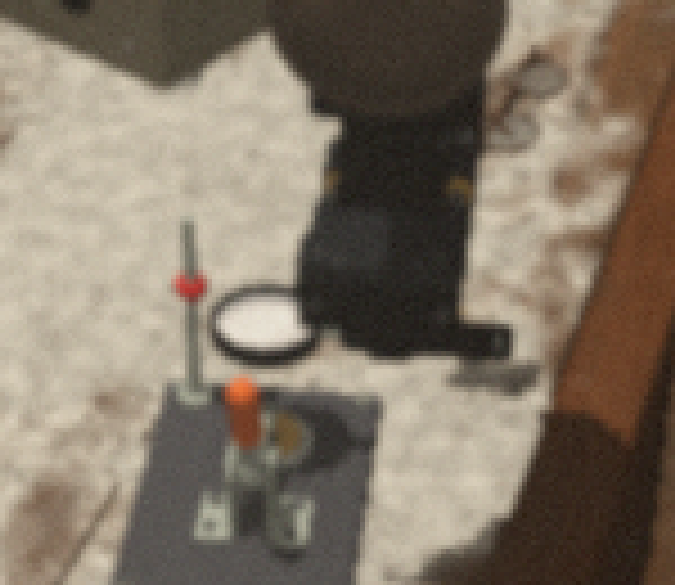

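View pics/top6.png

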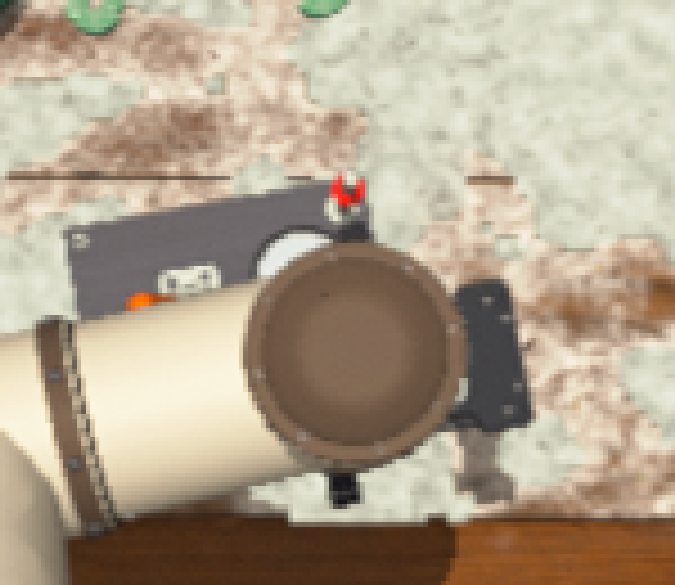

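The lens hangs level beside the collar. In the side view the rim runs from about x=212 to 318 and y=287 to 362 in the crop, with the collar at (190,288). I'll apply a small correction and then measure the rim outline in both views.

```bash
python3 -m crank '[[1,[-0.015,0.002,0.024],[0,0,0]],[1,[0,0,0],[0,0,0]],[1,[0,0,0],[0,0,0]],[1,[0,0,0],[0,0,0]]]'
python3 - <<'E'
from h import *
from station import r
togo([.4776,-.0466,.0843],100.7)
s=r.capture("side");t=r.capture("top");np.savez("pics/side7.npz",**s);np.savez("pics/top7.npz",**t)
togo([.4776,-.0466,.0843],100.7)
C=np.array([.5422,-.0344,.0885]);print("pred centre side",proj(s,C),"top",proj(t,C))
def show(c,x0,y0,x1,y1):
    print(x0,y0);print(np.array2string(cv2.cvtColor(c["img"],cv2.COLOR_BGR2GRAY)[y0:y1,x0:x1],max_line_width=250))
show(s,294,220,326,244)
show(t,303,216,332,232)
a=np.linspace(0,2*np.pi,200)
for c,nm in((s,"side"),(t,"top")):
    P=np.array([proj(c,C+[.029*np.cos(q),.029*np.sin(q),dz]) for q in a for dz in(-.006,.006)])
    print(nm,"expected outline cols",P[:,0].min(),P[:,0].max(),"rows",P[:,1].min(),P[:,1].max())
E
```

```text
time_s: 15.0
tcp_pos: [0.4769, -0.0467, 0.0834]
ee_rot: [[0.982, 0.188, 0.0], [0.188, -0.982, 0.0], [0.0, 0.0, -1.0]]
wrist_force: [-0.5, -0.2, -0.4]
gripper_width: 0.204
t 15.0 tcp [ 0.4769 -0.0467  0.0834] w 0.204 F [-0.5 -0.2 -0.4] j [ 14.  17. -30.   0. -43.  87.]
shift [ 0.007  0.001 -0.009]
turn [ 0.     0.    -3.997]
turn [ 0.    -0.     0.003]
t 15.1 tcp [ 0.4769 -0.0467  0.0834] w 0.202 F [-0.3  0.2 -0.5] j [ 14.  17. -30.   0. -43.  87.]
shift [ 0.007  0.001 -0.009]
turn [ 0.     0.    -3.997]
turn [ 0.    -0.     0.003]
pred centre side [308.6213127  233.26949345] top [316.79544498 232.29059956]
294 220
[[155 177 192 196 198 200 197 200 201 199 199 197 192 193 186 183 186 184 188 184 191 183 146  91  58  52  42  46  47  47  53  56]
 [121 155 181 194 199 203 202 200 196 196 188 185 186 182 189 189 189 189 188 186 188 177 138  85  48  46  43  46  45  47  45  46]
 [107 134 168 186 193 193 196 193 190 184 181 176 177 183 178 182 188 186 186 186 188 175 131  73  48  44  41  44  37  48  39  42]
 [ 96 115 158 181 186 187 189 192 186 180 175 167 167 162 169 173 178 177 179 174 173
[... 4093 characters left out ...]
 110 110]
 [106 106 107  87  89 176 229 232 234 241 246 235 195 149 115 109 110 112 111 110 111 105  99  96  90  90  91  89  94]
 [108 106 104  86 132 207 232 235 244 248 231 167 125 112 110 112 111 109 100  92  91  91  94  91  89  88  88  88  89]
 [104 105  96  79 143 215 237 245 249 230 164 116 109 112 110 110 102  91  92  91  90  90  91  90  92  92  92  92  90]
 [105 105  96  92 173 230 243 247 221 150 115 110 111 110 101  90  89  89  90  91  92  93  93  94  94  92  93  93  93]]
side expected outline cols 295.88895373573183 321.2714966740744 rows 223.71243355107177 243.16577543681643
top expected outline cols 304.99817034158207 328.67960986405143 rows 220.28482316582677 244.22370294825808
```

Run:
```python
from h import *
a=load("top0")["img"];b=load("top7")["img"]
cv2.imwrite("pics/cmp.png",np.vstack([cv2.resize(x[235:275,435:500],None,fx=7,fy=7,interpolation=cv2.INTER_NEAREST) for x in(a,b)]))
for nm,(x0,y0,x1,y1) in dict(spec=(440,238,495,270),tape=(140,190,180,230),block=(160,250,205,285)).items():
    p,q=[np.float32(cv2.cvtColor(i[y0:y1,x0:x1],cv2.COLOR_BGR2GRAY)) for i in(a,b)]
    print(nm,cv2.phaseCorrelate(p,q),np.abs(p-q).mean())
```

```text
spec ((-0.011446928788039656, -0.0065896819420103725), 1.0049113207807143) 1.9443182
tape ((0.005519466558162378, 0.013114460298343289), 1.0033825919032098) 1.630625
block ((0.7569216104222853, -0.19283045261851228), 0.6250259296393689) 7.194286
```

View pics/cmp.png

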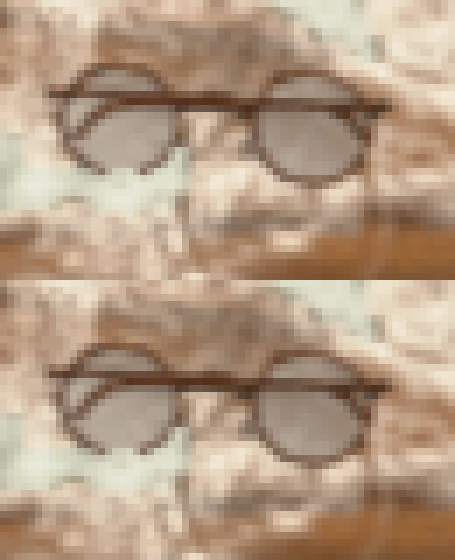

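The spectacles sit at the same pixels in both pictures, and the tape matches too. The block's number disagrees, probably because the arm is over it in the top view, so I'll check it in the side view.

Run:
```python
from h import *
for n in("side0","side7"):
    print(n,[(np.round(b[0],1),b[1]) for b in blobs(load(n)["img"],(5,120,60),(17,255,255),(265,355,320,420),80)[1]])
a=load("top0")["img"];b=load("top7")["img"]
cv2.imwrite("pics/cmp2.png",np.hstack([cv2.resize(x[230:290,150:215],None,fx=6,fy=6,interpolation=cv2.INTER_NEAREST) for x in(a,b)]))
```

```text
side0 [(array([291.7, 389.4]), array([  12,   13,   30,   44, 1083], dtype=int32)), (array([315.2, 408.7]), array([ 42,  33,  13,  32, 208], dtype=int32))]
side7 [(array([291.6, 389.6]), array([  12,   13,   30,   44, 1079], dtype=int32)), (array([315.2, 408.7]), array([ 42,  34,  13,  31, 210], dtype=int32))]
```

View pics/cmp2.png

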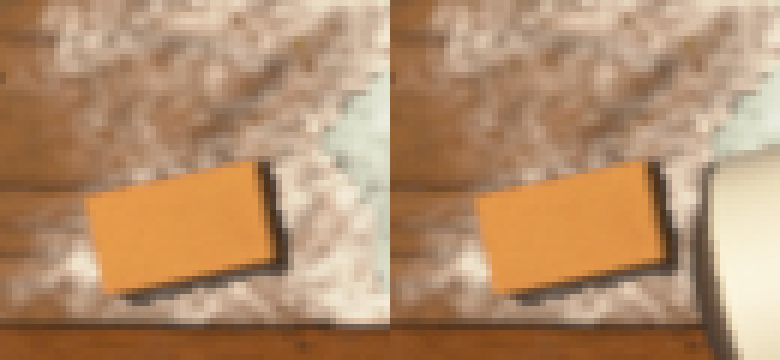

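The block hasn't moved: its left corner is at (88,200) in both crops, and only the arm intrudes at the right. Handing in.

Run:
```python
from h import *
from station import r
togo([.4776,-.0466,.0843],100.7)
print(r.finish_job())
```

```text
t 15.1 tcp [ 0.4769 -0.0467  0.0834] w 0.202 F [-0.3  0.2 -0.5] j [ 14.  17. -30.   0. -43.  87.]
shift [ 0.007  0.001 -0.009]
turn [ 0.     0.    -3.997]
turn [ 0.    -0.     0.003]
the job is handed in; nothing more can be done
None
```

I closed the clamp, then picked up the hand lens, and I handed in at 15.1 s with the gripper still holding it over the ring.

- **Clamp:** I swung the orange handle to about 70° (home is 1.22 rad) and felt an 11 N reaction from the stop before letting go. Seen from above, the handle then matched the predicted home position to within 0.3 px, and the arm lay across the ring.
- **Lens:** It is held level, with its handle toward the robot. The rim outline is within about 1 mm of centred over the ring in both views.
- **Height:** I measured the collar at about 88.5 mm; separate estimates ran from 87.3 to 89.1 mm. The two lens-height checks disagree by about 1.5–2 mm: the TCP reading puts the glass at about 87.6 mm, and the side-view outline puts it about 1 mm above 88.5 mm. I left it between the two.
- **Not to be moved:** The collar had not moved after the clamp swing, and the later pictures showed no shift. The spectacles, tape roll and sanding block are where they were. The block's automatic comparison disagreed at first because the arm was in the picture; the side view and a direct look showed it had not moved.

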